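# Jack up the granite inspection plate at the marked lug and hold it

## Task

Set the red lever jack on the table with its saddle centred under the plate's lift lug that carries the yellow mark (not the blue one), and let go of it. Work the handle through one full trial stroke, all the way down and all the way back up so that the plate settles on its feet again; then press the handle fully down a second time and finish while still holding it down, the plate raised by the jack alone, ready for a colleague to slip a shim under its feet. Leave the jar, the purple-lidded container, the steel test block and both marks where they are.

Things in the scene. Friction and masses are not known exactly. Their poses are not given: they have to be found in the camera images.
- jack: loose red lever jack, 0.8 kg. Origin: on its underside, on the centre line; x points to the saddle end, z up. Base plate 250 x 70 x 12 mm, from x = -155 to +95 mm. Saddle at x = +70 mm. Handle pivot at x = -50 mm, z = 45 mm; from there the handle runs towards -x, rising at 30 degrees when up
- jack_post (a point): centre of the top of the jack's black upright gripping post, at x = -15 mm, y = 0, z = 82 mm in the jack's frame. The post is 44 mm along the jack's x, 22 mm thick along its y, and reaches down to z = 12 mm: take it from above, fingers closing along the jack's y
- handle (a joint): pump handle: 0 = up (30 degrees above level), 0.5 rad = fully down (stop, nearly level). A light spring brings it back up by itself when released. The saddle rises 46 mm per rad (23 mm in all). Raising the plate takes about 18 N, at most 22 N, straight down on the yellow pad
- handle_pad (a point): centre of the top face of the yellow press pad on the handle (44 mm along the handle, 40 mm wide): 90 mm along the handle from its pivot and 10 mm above the handle's centre line. It swings down and outward (towards the jack's -x) about the pivot
- saddle (a point): centre of the top face of the round steel saddle (36 mm across), 48 mm above the table at rest; moves straight up as the handle goes down
- plate_front (a point): middle of the lower front edge of the granite plate, which pivots about its far (+x) edge: 60 mm above the table while the plate rests on its feet, about 69 mm when the jack's handle is fully down (the saddle first rises 12 mm free, then lifts the lug 11 mm); straight above the stand's origin
- mark_yellow: loose yellow disc with a black dot, 36 mm across, 8 mm thick, lying on top of one lift lug, centred on its lift point (origin: centre of its underside, 70 mm above the table): this is the lug to lift at
- mark_blue: loose blue disc with a white dot, same size, on the other lug: do not lift there
- test_block: round steel test block, 54 mm across, 20 mm high, lying on the granite plate; stays there
- jar: yellow jar with red cap, 50 mm across, 65 mm high, on the table beside the stand; leave alone. Origin: centre of its underside
- container: clear box with purple lid, 136 x 101 x 56 mm, on the table; leave alone. Origin: centre of its underside
- stand: fixed grey stand with a dark granite plate (x 0 to 200 mm, 280 wide in y, 34 thick, top 94 mm above the table). Origin: on the table under the middle of the plate's front edge; -x points forward to the robot. Two steel lift lugs stick out 60 mm in front, lift points at x = -30, y = +90 and -90 mm: 44 mm wide, underside 60 mm, top 70 mm up. The jack's nose has 40 mm of room under the plate
There are look-alikes about, which are no part of the job. Of the things like the mark_yellow, leave any that is brown; of the rest the smaller one is meant.

How it is judged:
By the outcome, as a careful person would: the job done as asked, in the order asked, and still so for the second after the job is handed in, while the arm keeps its last pose, push and grip.
It also fails if it takes over 54 s, if anything falls off the work surface, if the arm or the gripper's body presses on something with over 40 N, if the wrist force passes 120 N, or if a joint passes its speed limit or range.

## Robot

A 6-joint arm with a two-finger parallel gripper is mounted at the origin on the work surface. World frame = base frame: x ahead of the robot, y to its left, z up, the work surface at z = 0. Lengths are in m, angles in rad, forces in N, time in s.
With the tool pointing down it reaches from about 0.3 to 0.875 m from the base axis. Payload 6.4 kg.
Tool frame: the origin (TCP) lies midway between the tips of the shut fingers; the grasp point (between the pads) lies 19 mm behind it; z points along the fingers, y is the line along which they close (so a half turn about z gives the same grasp; the last joint's range is limited). The gripper opens to 85 mm and grips with 20 to 120 N. Pads are 22 mm wide; open, the fingers measure 114 mm over their backs; the gripper's body (76 mm by 85 mm) begins 54 mm behind the grasp point. The pads swing forward as they close: fully open they stand 13 mm farther back than shut.
Start: joints at [-1.459, 0.181, 1.607, -0, 1.354, -0.206], TCP at [0.18, -0.546, 0.231] pointing down, gripper open.
Joint ranges: [-2.99, 2.99], [-0.89, 2.07], [0.3, 2.58], [-1.14, 4.28], [0, 2.63], [-3.12, 3.12]. Speed limits (rad/s): [2.57, 2.57, 3.01, 3.14, 3.14, 3.14].

## Interface

Orientations are given as a 3x3 rotation matrix whose columns are the frame's x, y, z axes.
In Python, from rig import ctrl gives the robot as it stands.
- The arm moves only by the tool drive_tool, never from a script. Its argument "steps" is a list of rows, each an object of numbers: "dx", "dy", "dz": the shift along the tool's x, y, z in mm; "rx", "ry", "rz": the turn, a rotation vector about the tool's x, y, z in degrees; "jaw": the finger opening in mm, from 0 to 85.4. In form: [{"dx": .., "dy": .., "dz": .., "rx": .., "ry": .., "rz": .., "jaw": ..}, ...]. A call has 1 to 12 rows; each row shifts and turns the commanded pose from where the row before left it, along the tool's axes as they then stand; what a row does not reach is not made up. A row lasts 1/10 s, in which the tool goes at most 50 mm and 8.59 degrees, less where a joint would pass 70% of its speed; a pose out of reach is approached as far as the arm can. A call with a gripper value outside its range is refused whole. The fingers move at their own pace and stop on an object; "force" is the grip in N (left out, the last holds). Time passes only in rows, so rows that do not move let the fingers close. It gives the time, the measured TCP pose, the force, the opening and the grip force at its end, in the units of the state.
- ctrl.sense(): the state, without advancing time (a new reading comes with each control period).
- ctrl.capture(name): name is "scene" or "top"; returns a dict with "color" (384x512x3 uint8, red, green, blue), "K" (3x3 intrinsics, pixels), "world_to_cam" (4x4, takes a point from world to camera coordinates). Camera axes: x right, y up, looking along -z (the intrinsics and any distortion apply to the point x, -y, -z); pixel columns grow to the right and rows downward; lengths in m; the calibration is good to about 2 mm. A picture is of the moment at which its call begins. There is no depth.
- ctrl.close_job(): hands the job in; it is judged then, once.
The state is a dict: "clock": time; "q": joint angles; "dq": joint speeds; "joint_torque": joint torques, N m; "eef_pos": TCP position; "orientation": TCP orientation; "contact_force": force on the tool from outside, world axes, zero at the start; "ft_torque": the same for the moment, N m; "finger_gap": finger opening in m; "finger_force": force on a finger pad.
Only numpy, scipy, OpenCV 4.12 (cv2) and the standard library are available. Lean on these libraries where they do the work, as an engineer would, in place of code of your own. Each camera call takes 0.05 s, during which the arm holds its last target. There are 200 camera calls.

## Working session

There is one attempt and no reset: what is moved stays moved. The work goes in short steps, Python scripts to look and compute and a tool call to move; the robot and the scene stay as the last step left them, time stands still between calls to the robot, and variables do not carry over. Pictures are saved under pics/ and viewed, at most 10 in all, crops included, and the job is handed in when it is done.

Besides the shell and the picture viewer there is one more tool, called after "Call:" in YAML: its name, and indented under it one key for each argument. drive_tool: Moves the arm, as the interface text tells. Its arguments: {"type":"object","properties":{"steps":{"type":"array","items":{"type":"object","properties":{"dx":{"type":"number"},"dy":{"type":"number"},"dz":{"type":"number"},"rx":{"type":"number"},"ry":{"type":"number"},"rz":{"type":"number"},"jaw":{"type":"number"}}}},"force":{"type":"number"}},"required":["steps"]}

```bash
mkdir -p pics; ls; cat > h.py <<'E'
import numpy as np, cv2
from rig import ctrl
def cap(n,f=None):
    c=ctrl.capture(n)
    if f: cv2.imwrite('pics/'+f,c['color'][:,:,::-1])
    return c
def ray(c,u,v):
    K=c['K'];T=c['world_to_cam'];R=T[:3,:3];t=T[:3,3]
    d=np.linalg.inv(K)@[u,v,1]; d=np.array([d[0],-d[1],-d[2]])
    return -R.T@t, R.T@d
def onz(c,u,v,z):
    o,d=ray(c,u,v); return o+d*(z-o[2])/d[2]
def tri(c1,p1,c2,p2):
    o1,d1=ray(c1,*p1);o2,d2=ray(c2,*p2)
    s=np.linalg.lstsq(np.c_[d1,-d2],o2-o1,rcond=None)[0]
    a,b=o1+s[0]*d1,o2+s[1]*d2
    return (a+b)/2,np.linalg.norm(a-b)
def proj(c,P):
    T=c['world_to_cam'];p=T[:3,:3]@P+T[:3,3];q=c['K']@[p[0],-p[1],-p[2]];return q[:2]/q[2]
def blobs(c,lo,hi,amin=30):
    h=cv2.cvtColor(c['color'],cv2.COLOR_RGB2HSV)
    m=cv2.inRange(h,np.array(lo),np.array(hi))
    n,l,s,ce=cv2.connectedComponentsWithStats(m)
    return [(s[i],ce[i].round(1)) for i in range(1,n) if s[i][4]>=amin],l
E
python3 - <<'E'
from h import *
for n in('scene','top'):
    c=cap(n,n+'0.png');print(n,c['K'].tolist(),c['world_to_cam'].round(4).tolist(),[k for k in c])
    for nm,lo,hi in(('yel',(20,120,100),(35,255,255)),('blue',(100,120,60),(125,255,255)),('red',(0,150,60),(8,255,255))):
        print(nm,[(s.tolist(),x.tolist()) for s,x in blobs(c,lo,hi)[0]])
print(ctrl.sense())
E
```

```text
pics
scene [[374.1119440358271, 0.0, 262.8933420559104], [0.0, 374.1119440358271, 192.48659079624318], [0.0, 0.0, 1.0]] [[-0.1408, 0.99, -0.0081, 0.0861], [-0.6068, -0.0798, 0.7908, 0.2664], [0.7823, 0.1163, 0.612, -1.4319], [0.0, 0.0, 0.0, 1.0]] ['color', 'K', 'world_to_cam']
yel [([85, 114, 21, 27, 267], [95.6, 130.9]), ([107, 118, 19, 17, 208], [116.5, 126.5]), ([389, 143, 18, 16, 204], [397.3, 150.4]), ([241, 211, 20, 15, 206], [250.5, 218.1]), ([278, 222, 15, 11, 108], [284.8, 227.1]), ([402, 277, 25, 19, 160], [412.3, 289.6])]
blue [([307, 70, 77, 26, 1622], [345.7, 82.7]), ([419, 75, 89, 41, 2044], [464.6, 88.9]), ([205, 209, 14, 9, 73], [211.7, 213.6])]
red [([49, 0, 87, 82, 2974], [85.2, 45.1]), ([110, 0, 85, 61, 3002], [148.9, 19.6]), ([236, 0, 25, 37, 708], [247.5, 18.1]), ([314, 0, 4, 20, 49], [315.7, 8.1]), ([383, 0, 64, 38, 1648], [410.2, 15.2]), ([447, 0, 65, 63, 2375], [487.4, 22.1]), ([119, 41, 10, 12, 54], [123.5, 46.1]), ([88, 43, 9, 12, 69], [91.3, 48.6]), ([382, 73, 22, 22, 367], [392.3, 83.5]), ([0, 75, 65, 66, 1597], [30.6, 99.1]), ([499, 99, 13, 9, 76], [505.4
[... 1214 characters left out ...]
9171e+00, -2.06308308e-01]), 'dq': array([-0.0006198 , -0.00079902, -0.0034053 , -0.00026116,  0.0005014 ,
       -0.00232054]), 'joint_torque': array([ 1.79945764e-04, -4.45874727e+01, -3.52238774e+01, -2.15387395e-04,
        4.14460665e-03,  3.92025868e-05]), 'eef_pos': array([ 0.17964423, -0.54570871,  0.23048175]), 'orientation': array([[ 9.49926094e-01,  3.12474632e-01, -1.40902768e-04],
       [ 3.12474466e-01, -9.49924891e-01,  1.55192895e-03],
       [ 3.51091380e-04, -1.51824632e-03, -9.99998786e-01]]), 'contact_force': array([-0.34430013, -0.26476207, -0.3308422 ]), 'ft_torque': array([ 0.00878515, -0.00910728,  0.02172673]), 'finger_force': 0.0, 'finger_gap': 0.08529833698686405}
```

View pics/scene0.png

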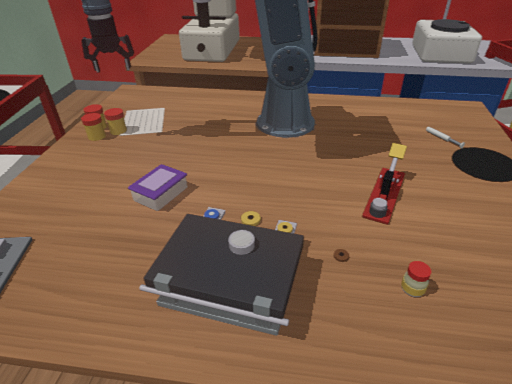

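View pics/top0.png

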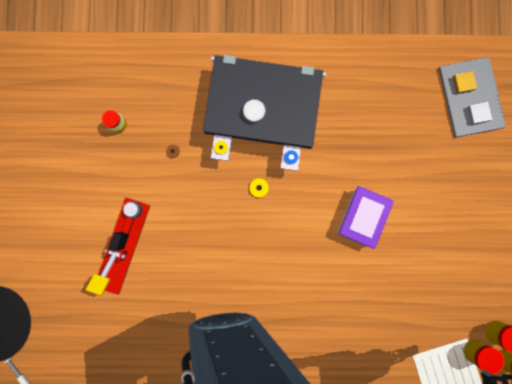

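The scene view shows the jack at about (385,195), its pad at (397,150). The yellow mark is on a lug at (285,227), the blue one at (212,214). The larger yellow disc at (250,218) on the table is a look-alike.

The top view shows the yellow lug mark at (220,147), the blue mark at (291,157), the jack's saddle at (131,210), its post at (118,242) and its pad at (97,284). The look-alike disc is at (259,187) and the jar at (111,120).

```bash
python3 - <<'E'
from h import *
s=cap('scene');t=cap('top')
def cen(c,lo,hi,near):
    b,l=blobs(c,lo,hi,20); return min(b,key=lambda x:np.hypot(*(np.array(near)-(x[0][:2]+x[0][2:4]/2))))
def bb(x): return x[0][:2]+(x[0][2:4]-1)/2
Y=((20,120,100),(35,255,255));B=((100,120,60),(125,255,255))
def T(nm,lo,hi,ps,pt):
    a=cen(s,lo,hi,ps);b=cen(t,lo,hi,pt)
    P,e=tri(s,bb(a),t,bb(b));print(nm,bb(a),bb(b),a[0][4],b[0][4],P.round(4),round(e,4));return P,bb(b)
ym,yp=T('ymark',*Y,(285,227),(220,147))
bm,bp=T('bmark',*B,(212,214),(291,157))
dm,_=T('decoy',*Y,(250,218),(259,187))
pd,pp=T('pad',*Y,(397,150),(97,285))
y=onz(t,*yp,.078);b=onz(t,*bp,.078)
d=(y-b)[:2];print('top-only',y,b,np.linalg.norm(d),'stand yaw deg',np.degrees(np.arctan2(-d[0],d[1])))
# saddle: bright gray; post: black, in the top view
h=cv2.cvtColor(t['color'],cv2.COLOR_RGB2HSV)
for nm,lo,hi in(('saddle',(0,0,130),(180,70,255)),('post',(0,0,0),(180,255,45))):
    m=cv2.inRange(h[195:300,80:155],np.array(lo),np.array(hi))
    n,l,st,ce=cv2.connectedComponentsWithStats(m)
    for i in range(1,n):
        if st[i][4]>25: print(nm,st[i]+[80,195,0,0,0],ce[i]+[80,195])
red=cv2.inRange(h,(0,150,60),(8,255,255));red[:, :80]=0;red[:,160:]=0;red[:190]=0;red[300:]=0
pts=np.argwhere(red)[:,::-1].astype(np.float32)
W=np.array([onz(t,u,v,.012)[:2] for u,v in pts],np.float32)
r=cv2.minAreaRect(W);print('base rect',r,cv2.boxPoints(r).round(4).tolist())
cv2.imwrite('pics/jz.png',np.hstack([cv2.resize(t['color'][190:300,70:170,::-1],None,fx=4,fy=4,interpolation=2),cv2.resize(s['color'][140:230,350:415,::-1],(390,440),interpolation=2)]))
E
```

```text
ymark [285. 227.] [220.5 147. ] 111 139 [0.6632 0.0584 0.0777] 0.0017
bmark [211.5 213. ] [290.5 157. ] 74 111 [ 0.6391 -0.12    0.0791] 0.0
decoy [250.5 218. ] [258.5 187.5] 207 299 [ 0.5667 -0.0399  0.0087] 0.0011
pad [397.5 150.5] [ 96.5 284.5] 202 327 [0.3194 0.3525 0.0973] 0.0003
top-only [0.66325745 0.05751611 0.078     ] [ 0.63924186 -0.12005149  0.078     ] 0.17918427291908418 stand yaw deg -7.702377274181661
saddle [123 202  15  15 175] [130.26285714 209.06285714]
saddle [101 251  19  26 155] [109.53548387 262.23225806]
post [110 233  18  17 206] [118.55339806 240.83009709]
base rect ((0.4101771116256714, 0.3208440840244293), (0.070304274559021, 0.24817430973052979), 72.04539489746094) [[0.28130000829696655, 0.3257000148296356], [0.5174000263214111, 0.2492000013589859], [0.5390999913215637, 0.3160000145435333], [0.30300000309944153, 0.39250001311302185]]
```

View pics/jz.png

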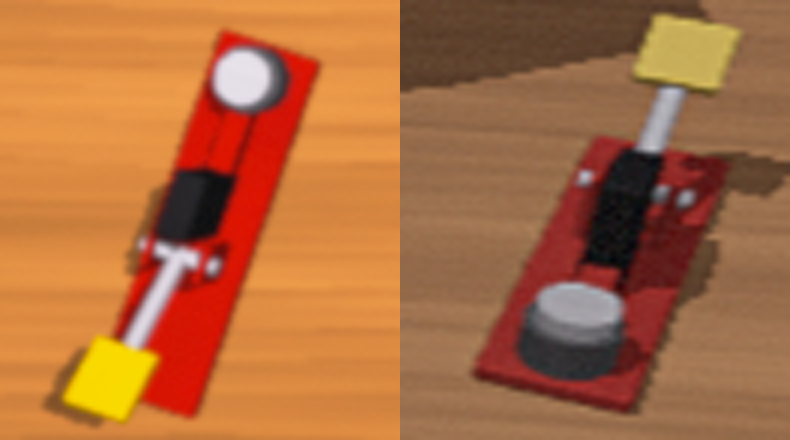

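Call:
drive_tool:
  steps:
    - {"dx": 32,"dy": -24}
    - {"dx": 32,"dy": -24}
    - {"dx": 32,"dy": -24}
    - {"dx": 32,"dy": -24}
    - {"dx": 32,"dy": -24}
    - {"dx": 32,"dy": -24}
    - {"dx": 32,"dy": -24}
    - {"dx": 32,"dy": -24}
    - {"dx": 32,"dy": -24}
    - {"dx": 32,"dy": -24}
    - {"dx": 32,"dy": -24}
    - {"dx": 30,"dy": -24}

```text
schema error: expected keys dx, dy, dz, rx, ry, rz, jaw
```

Call:
drive_tool:
  steps:
    - {"rz": 7.25}
    - {"rz": 7.25}
    - {"rz": 7.25}
    - {"rz": 7.25}
    - {"rz": 7.25}
    - {}

```text
schema error: expected keys dx, dy, dz, rx, ry, rz, jaw
```

```bash
cat >> h.py <<'E'
def to(P,yaw=None):
    s=ctrl.sense();R=s['orientation'];p=s['eef_pos']
    d=R.T@(np.array(P)-p)*1000
    cy=np.degrees(np.arctan2(R[1,0],R[0,0]))
    print('pos',p.round(4),'yaw',cy.round(2),'tilt',R[2].round(4),'tool delta mm',d.round(1),'len',np.linalg.norm(d).round(1),'rz',None if yaw is None else round(cy-yaw,2),'F',s['contact_force'].round(1),'gap',s['finger_gap'].round(4),'q',s['q'].round(2),'t',s['clock'])
E
python3 -c "
from h import *
to([.4245,.3163,.15],-18)"
```

```text
Traceback (most recent call last):
  File "h.py", line 29, in to
    print('pos',p.round(4),'yaw',cy.round(2),'tilt',R[2].round(4),'tool delta mm',d.round(1),'len',np.linalg.norm(d).round(1),'rz',None if yaw is None else round(cy-yaw,2),'F',s['contact_force'].round(1),'gap',s['finger_gap'].round(4),'q',s['q'].round(2),'t',s['clock'])
                                                                                                                                                                                                                  ^^^^^^^^^^^^^^^^^^^^^
AttributeError: 'float' object has no attribute 'round'
```

All seven keys are needed in every row.

Call:
drive_tool:
  steps:
    - {"dx": 32,"dy": -24,"dz": 0,"rx": 0,"ry": 0,"rz": 0,"jaw": 85}
    - {"dx": 32,"dy": -24,"dz": 0,"rx": 0,"ry": 0,"rz": 0,"jaw": 85}
    - {"dx": 32,"dy": -24,"dz": 0,"rx": 0,"ry": 0,"rz": 0,"jaw": 85}
    - {"dx": 32,"dy": -24,"dz": 0,"rx": 0,"ry": 0,"rz": 0,"jaw": 85}
    - {"dx": 32,"dy": -24,"dz": 0,"rx": 0,"ry": 0,"rz": 0,"jaw": 85}
    - {"dx": 32,"dy": -24,"dz": 0,"rx": 0,"ry": 0,"rz": 0,"jaw": 85}
    - {"dx": 32,"dy": -24,"dz": 0,"rx": 0,"ry": 0,"rz": 0,"jaw": 85}
    - {"dx": 32,"dy": -24,"dz": 0,"rx": 0,"ry": 0,"rz": 0,"jaw": 85}
    - {"dx": 32,"dy": -24,"dz": 0,"rx": 0,"ry": 0,"rz": 0,"jaw": 85}
    - {"dx": 32,"dy": -24,"dz": 0,"rx": 0,"ry": 0,"rz": 0,"jaw": 85}
    - {"dx": 32,"dy": -24,"dz": 0,"rx": 0,"ry": 0,"rz": 0,"jaw": 85}
    - {"dx": 32,"dy": -24,"dz": 0,"rx": 0,"ry": 0,"rz": 0,"jaw": 85}

```text
clock: 1.4
eef_pos: [0.4551, -0.1511, 0.2314]
orientation: [[0.95, 0.312, 0.0], [0.312, -0.95, -0.0], [0.0, 0.0, -1.0]]
contact_force: [0.9, -0.5, -0.0]
finger_gap: 0.0848
finger_force: 0.0
```

Call:
drive_tool:
  steps:
    - {"dx": 0,"dy": 0,"dz": 0,"rx": 0,"ry": 0,"rz": 7.25,"jaw": 85}
    - {"dx": 0,"dy": 0,"dz": 0,"rx": 0,"ry": 0,"rz": 7.25,"jaw": 85}
    - {"dx": 0,"dy": 0,"dz": 0,"rx": 0,"ry": 0,"rz": 7.25,"jaw": 85}
    - {"dx": 0,"dy": 0,"dz": 0,"rx": 0,"ry": 0,"rz": 7.25,"jaw": 85}
    - {"dx": 0,"dy": 0,"dz": 0,"rx": 0,"ry": 0,"rz": 7.25,"jaw": 85}
    - {"dx": 0,"dy": 0,"dz": 0,"rx": 0,"ry": 0,"rz": 0,"jaw": 85}

```text
clock: 2.0
eef_pos: [0.4544, -0.1525, 0.2311]
orientation: [[0.951, -0.311, -0.0], [-0.311, -0.951, 0.0], [-0.0, -0.0, -1.0]]
contact_force: [-0.3, 0.1, 0.5]
finger_gap: 0.0851
finger_force: 0.0
```

```bash
sed -i "s/s\['finger_gap'\].round(4)/round(s['finger_gap'],4)/" h.py
python3 -c "
from h import *
to([.4245,.3163,.15],-18)"
```

```text
pos [ 0.4544 -0.1525  0.2311] yaw -18.1 tilt [-3.e-04 -1.e-04 -1.e+00] tool delta mm [-174.  -436.4   81.2] len 476.8 rz -0.1 F [-0.3  0.1  0.5] gap 0.0851 q [-0.57 -0.04  1.84 -0.    1.34  1.31] t 2.0
```

Call:
drive_tool:
  steps:
    - {"dx": -14.5,"dy": -36.4,"dz": 5,"rx": 0,"ry": 0,"rz": 0,"jaw": 85}
    - {"dx": -14.5,"dy": -36.4,"dz": 5,"rx": 0,"ry": 0,"rz": 0,"jaw": 85}
    - {"dx": -14.5,"dy": -36.4,"dz": 5,"rx": 0,"ry": 0,"rz": 0,"jaw": 85}
    - {"dx": -14.5,"dy": -36.4,"dz": 5,"rx": 0,"ry": 0,"rz": 0,"jaw": 85}
    - {"dx": -14.5,"dy": -36.4,"dz": 5,"rx": 0,"ry": 0,"rz": 0,"jaw": 85}
    - {"dx": -14.5,"dy": -36.4,"dz": 5,"rx": 0,"ry": 0,"rz": 0,"jaw": 85}
    - {"dx": -14.5,"dy": -36.4,"dz": 5,"rx": 0,"ry": 0,"rz": 0,"jaw": 85}
    - {"dx": -14.5,"dy": -36.4,"dz": 5,"rx": 0,"ry": 0,"rz": 0,"jaw": 85}
    - {"dx": -14.5,"dy": -36.4,"dz": 5,"rx": 0,"ry": 0,"rz": 0,"jaw": 85}
    - {"dx": -14.5,"dy": -36.4,"dz": 5,"rx": 0,"ry": 0,"rz": 0,"jaw": 85}
    - {"dx": -14.5,"dy": -36.4,"dz": 5,"rx": 0,"ry": 0,"rz": 0,"jaw": 85}
    - {"dx": -14.5,"dy": -36.4,"dz": 5,"rx": 0,"ry": 0,"rz": 0,"jaw": 85}

```text
clock: 3.2
eef_pos: [0.4239, 0.3182, 0.1711]
orientation: [[0.952, -0.306, 0.0], [-0.306, -0.952, 0.0], [0.0, -0.0, -1.0]]
contact_force: [0.9, -0.7, 0.6]
finger_gap: 0.0853
finger_force: 0.0
```

```bash
python3 -c "
from h import *
to([.4245,.3163,.055],-18)
s=cap('scene');t=cap('top')
cv2.imwrite('pics/above.png',np.hstack([cv2.resize(t['color'][180:310,70:200,::-1],(400,400)),cv2.resize(s['color'][90:240,330:480,::-1],(400,400))]))"
```

```text
pos [0.4239 0.3182 0.1711] yaw -17.81 tilt [ 2.e-04 -1.e-04 -1.e+00] tool delta mm [  1.1   1.7 116.1] len 116.1 rz 0.19 F [ 0.9 -0.7  0.6] gap 0.0853 q [ 0.42  0.14  1.78 -0.    1.22  2.3 ] t 3.2
```

View pics/above.png

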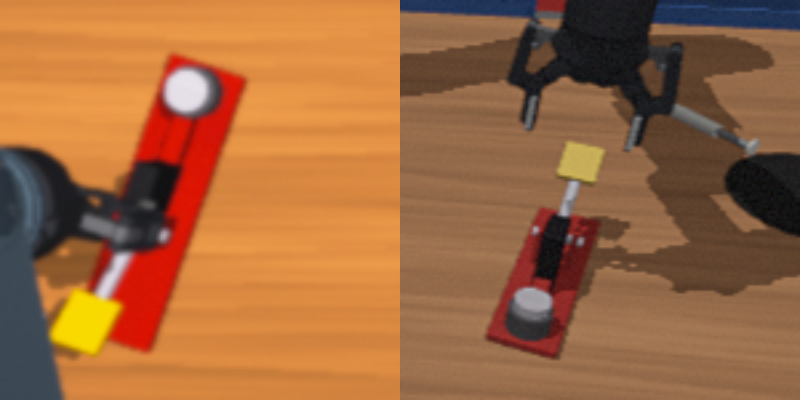

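Call:
drive_tool:
  steps:
    - {"dx": 1,"dy": 2,"dz": 32,"rx": 0,"ry": 0,"rz": 0.2,"jaw": 85}
    - {"dx": 0,"dy": 0,"dz": 32,"rx": 0,"ry": 0,"rz": 0,"jaw": 85}
    - {"dx": 0,"dy": 0,"dz": 32,"rx": 0,"ry": 0,"rz": 0,"jaw": 85}
    - {"dx": 0,"dy": 0,"dz": 30,"rx": 0,"ry": 0,"rz": 0,"jaw": 85}
    - {"dx": 0,"dy": 0,"dz": 0,"rx": 0,"ry": 0,"rz": 0,"jaw": 85}
    - {"dx": 0,"dy": 0,"dz": 0,"rx": 0,"ry": 0,"rz": 0,"jaw": 10}
    - {"dx": 0,"dy": 0,"dz": 0,"rx": 0,"ry": 0,"rz": 0,"jaw": 10}
    - {"dx": 0,"dy": 0,"dz": 0,"rx": 0,"ry": 0,"rz": 0,"jaw": 10}
    - {"dx": 0,"dy": 0,"dz": 0,"rx": 0,"ry": 0,"rz": 0,"jaw": 10}
    - {"dx": 0,"dy": 0,"dz": 0,"rx": 0,"ry": 0,"rz": 0,"jaw": 10}
    - {"dx": 0,"dy": 0,"dz": 0,"rx": 0,"ry": 0,"rz": 0,"jaw": 10}
    - {"dx": 0,"dy": 0,"dz": 0,"rx": 0,"ry": 0,"rz": 0,"jaw": 10}
  force: 60

```text
clock: 4.5
eef_pos: [0.426, 0.3152, 0.0469]
orientation: [[0.95, -0.313, 0.003], [-0.313, -0.95, 0.002], [0.002, -0.002, -1.0]]
contact_force: [-1.1, 1.9, 6.9]
finger_gap: 0.0216
finger_force: 62.0
```

```bash
cat > jk.py <<'E'
from h import *
# jack estimate from top view: base rect (z0=height of base underside) and saddle
def jack(win,z0=0.,f=None):
    t=cap('top');h=cv2.cvtColor(t['color'],cv2.COLOR_RGB2HSV)
    u0,u1,v0,v1=win
    m=np.zeros(h.shape[:2],np.uint8);m[v0:v1,u0:u1]=cv2.inRange(h,(0,150,60),(8,255,255))[v0:v1,u0:u1]
    W=np.array([onz(t,u,v,.012+z0)[:2] for v,u in np.argwhere(m)],np.float32)
    r=cv2.minAreaRect(W);b=cv2.boxPoints(r)
    e=[b[1]-b[0],b[2]-b[1]];L=max(e,key=np.linalg.norm);L=L*np.sign(L[0])
    x=L/np.linalg.norm(L);ctr=np.array(r[0])
    print('rect',np.array(r[1]).round(4),'ctr',ctr.round(4),'yaw',np.degrees(np.arctan2(x[1],x[0])).round(2),'post',(ctr+.015*x).round(4),'saddle',(ctr+.1*x).round(4))
    s=np.zeros_like(m);s[v0:v1,u0:u1]=cv2.inRange(h,(0,0,130),(180,70,255))[v0:v1,u0:u1]
    n,l,st,ce=cv2.connectedComponentsWithStats(s)
    for i in range(1,n):
        if st[i][4]>60: print('grey',st[i],onz(t,*ce[i],.048+z0).round(4))
    return t
E
python3 -c "
from jk import *
jack((75,160,190,305))
to([.4245,.3163,.075],-7.7)"
```

```text
rect [0.0703 0.2481] ctr [0.4095 0.3186] yaw -18.05 post [0.4238 0.3139] saddle [0.5046 0.2876]
grey [124 202  15  16 180] [0.5043 0.2878 0.048 ]
grey [110 253  10  14  66] [0.3787 0.3295 0.048 ]
grey [ 75 261  14  44 219] [0.3148 0.4079 0.048 ]
pos [0.426  0.3152 0.0469] yaw -18.22 tilt [ 0.0024 -0.0024 -1.    ] tool delta mm [ -1.7  -0.6 -28.1] len 28.1 rz -10.52 F [0.1 2.2 7. ] gap 0.0215 q [0.41 0.33 1.85 0.   0.96 2.3 ] t 4.55
```

Call:
drive_tool:
  steps:
    - {"dx": 0,"dy": 0,"dz": -10,"rx": 0,"ry": 0,"rz": 0,"jaw": 10}
    - {"dx": 0,"dy": 0,"dz": -10,"rx": 0,"ry": 0,"rz": 0,"jaw": 10}
    - {"dx": 0,"dy": 0,"dz": -10,"rx": 0,"ry": 0,"rz": 0,"jaw": 10}
    - {"dx": 0,"dy": 0,"dz": 0,"rx": 0,"ry": 0,"rz": -3.5,"jaw": 10}
    - {"dx": 0,"dy": 0,"dz": 0,"rx": 0,"ry": 0,"rz": -3.5,"jaw": 10}
    - {"dx": 0,"dy": 0,"dz": 0,"rx": 0,"ry": 0,"rz": -3.5,"jaw": 10}
    - {"dx": 0,"dy": 0,"dz": 0,"rx": 0,"ry": 0,"rz": 0,"jaw": 10}
  force: 80

```text
clock: 5.25
eef_pos: [0.4243, 0.3142, 0.0755]
orientation: [[0.991, -0.134, -0.0], [-0.134, -0.991, -0.0], [-0.0, 0.0, -1.0]]
contact_force: [0.8, -0.2, -8.3]
finger_gap: 0.0209
finger_force: 79.1
```

```bash
python3 -c "
from jk import *
to([.452,.0877,.075],-7.7)
jack((75,160,190,305),.028)"
```

```text
pos [0.4243 0.3142 0.0755] yaw -7.71 tilt [-4.e-04  4.e-04 -1.e+00] tool delta mm [ 57.8 220.7   0.5] len 228.2 rz -0.01 F [ 0.8 -0.2 -8.3] gap 0.0209 q [ 0.41  0.28  1.84 -0.    1.02  2.12] t 5.25
rect [0.0729 0.2488] ctr [0.4068 0.3152] yaw -7.6 post [0.4216 0.3132] saddle [0.5059 0.3019]
grey [116 201  15  15 185] [0.5062 0.3008 0.076 ]
grey [107 254  13  27 148] [0.3654 0.3243 0.076 ]
grey [ 75 282  10  23  96] [0.2886 0.404  0.076 ]
```

Call:
drive_tool:
  steps:
    - {"dx": 6.4,"dy": 24.5,"dz": 0,"rx": 0,"ry": 0,"rz": 0,"jaw": 10}
    - {"dx": 6.4,"dy": 24.5,"dz": 0,"rx": 0,"ry": 0,"rz": 0,"jaw": 10}
    - {"dx": 6.4,"dy": 24.5,"dz": 0,"rx": 0,"ry": 0,"rz": 0,"jaw": 10}
    - {"dx": 6.4,"dy": 24.5,"dz": 0,"rx": 0,"ry": 0,"rz": 0,"jaw": 10}
    - {"dx": 6.4,"dy": 24.5,"dz": 0,"rx": 0,"ry": 0,"rz": 0,"jaw": 10}
    - {"dx": 6.4,"dy": 24.5,"dz": 0,"rx": 0,"ry": 0,"rz": 0,"jaw": 10}
    - {"dx": 6.4,"dy": 24.5,"dz": 0,"rx": 0,"ry": 0,"rz": 0,"jaw": 10}
    - {"dx": 6.4,"dy": 24.5,"dz": 0,"rx": 0,"ry": 0,"rz": 0,"jaw": 10}
    - {"dx": 6.4,"dy": 24.5,"dz": 0,"rx": 0,"ry": 0,"rz": 0,"jaw": 10}
    - {"dx": 0,"dy": 0,"dz": 12,"rx": 0,"ry": 0,"rz": 0,"jaw": 10}
    - {"dx": 0,"dy": 0,"dz": 11.5,"rx": 0,"ry": 0,"rz": 0,"jaw": 10}
    - {"dx": 0,"dy": 0,"dz": 0,"rx": 0,"ry": 0,"rz": 0,"jaw": 10}

```text
clock: 6.5
eef_pos: [0.4498, 0.0887, 0.0498]
orientation: [[0.991, -0.135, -0.005], [-0.135, -0.991, 0.001], [-0.005, 0.0, -1.0]]
contact_force: [-1.1, 0.8, -8.7]
finger_gap: 0.0213
finger_force: 81.0
```

```bash
python3 -c "
from jk import *
to([.581,.0703,.052],-7.7)
t=jack((170,270,165,320),.005,)
print(onz(t,220.5,147,.078))
s=cap('scene');
cv2.imwrite('pics/pre.png',np.hstack([cv2.resize(t['color'][130:290,160:320,::-1],(400,400)),cv2.resize(s['color'][120:270,200:350,::-1],(400,400))]))"
```

```text
pos [0.4498 0.0887 0.0498] yaw -7.78 tilt [-0.0047  0.     -1.    ] tool delta mm [132.5   0.5  -2.8] len 132.5 rz -0.08 F [-1.1  0.8 -8.7] gap 0.0213 q [-0.07  0.19  2.02  0.    0.94  1.64] t 6.5
rect [0.0694 0.2145] ctr [0.4489 0.0876] yaw -7.88 post [0.4637 0.0856] saddle [0.5479 0.0739]
grey [206 192  16  16 185] [0.5313 0.076  0.053 ]
grey [170 228  40  11 243] [0.4465 0.1364 0.053 ]
grey [170 258  40  52 185] [0.2993 0.1137 0.053 ]
grey [200 309  11  11  70] [0.2411 0.0919 0.053 ]
[0.66325745 0.05751611 0.078     ]
```

View pics/pre.png

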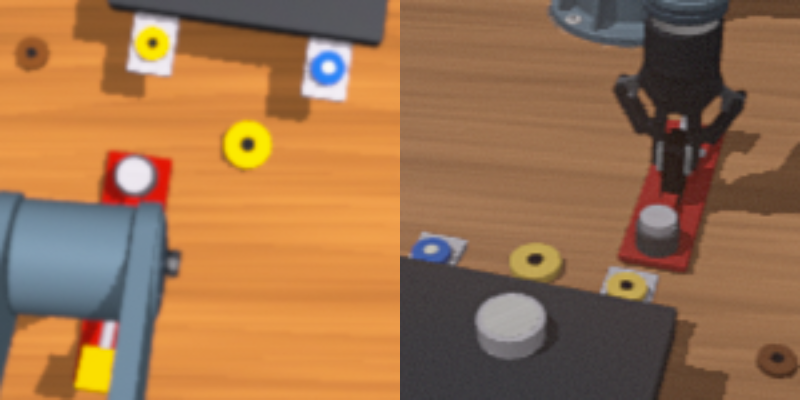

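The jack hangs straight and in line with the yellow lug: saddle at (206..221,192..207) in the top view, about 133 mm short. Sliding it in low.

Call:
drive_tool:
  steps:
    - {"dx": 12,"dy": 0,"dz": -1,"rx": 0,"ry": 0,"rz": 0,"jaw": 10}
    - {"dx": 12,"dy": 0,"dz": -0.5,"rx": 0,"ry": 0,"rz": 0,"jaw": 10}
    - {"dx": 12,"dy": 0,"dz": 0,"rx": 0,"ry": 0,"rz": 0,"jaw": 10}
    - {"dx": 12,"dy": 0,"dz": 0,"rx": 0,"ry": 0,"rz": 0,"jaw": 10}
    - {"dx": 12,"dy": 0,"dz": 0,"rx": 0,"ry": 0,"rz": 0,"jaw": 10}
    - {"dx": 12,"dy": 0,"dz": 0,"rx": 0,"ry": 0,"rz": 0,"jaw": 10}
    - {"dx": 12,"dy": 0,"dz": 0,"rx": 0,"ry": 0,"rz": 0,"jaw": 10}
    - {"dx": 12,"dy": 0,"dz": 0,"rx": 0,"ry": 0,"rz": 0,"jaw": 10}
    - {"dx": 12,"dy": 0,"dz": 0,"rx": 0,"ry": 0,"rz": 0,"jaw": 10}
    - {"dx": 12,"dy": 0,"dz": 0,"rx": 0,"ry": 0,"rz": 0,"jaw": 10}
    - {"dx": 11,"dy": 0,"dz": 0,"rx": 0,"ry": 0,"rz": 0,"jaw": 10}
    - {"dx": 0,"dy": 0,"dz": 0,"rx": 0,"ry": 0,"rz": 0,"jaw": 10}

```text
clock: 7.8
eef_pos: [0.5838, 0.07, 0.0536]
orientation: [[0.991, -0.135, 0.002], [-0.135, -0.991, -0.0], [0.002, -0.0, -1.0]]
contact_force: [0.1, 1.1, -8.8]
finger_gap: 0.0214
finger_force: 81.2
```

```bash
python3 -c "
from jk import *
to([.5818,.0704,.047],-7.7)"
```

```text
pos [0.5838 0.07   0.0536] yaw -7.77 tilt [ 2.e-03 -1.e-04 -1.e+00] tool delta mm [-2.1 -0.1  6.6] len 6.9 rz -0.07 F [ 0.1  1.1 -8.8] gap 0.0214 q [-0.08  0.42  1.69 -0.    1.02  1.62] t 7.8
```

Call:
drive_tool:
  steps:
    - {"dx": 0,"dy": 0,"dz": 0,"rx": 0,"ry": 0,"rz": 0,"jaw": 10}
    - {"dx": 0,"dy": 0,"dz": 0,"rx": 0,"ry": 0,"rz": 0,"jaw": 10}

```text
clock: 8.0
eef_pos: [0.5809, 0.0706, 0.0529]
orientation: [[0.991, -0.135, -0.001], [-0.135, -0.991, 0.0], [-0.001, 0.0, -1.0]]
contact_force: [-0.2, -0.1, -7.6]
finger_gap: 0.0213
finger_force: 81.2
```

```bash
python3 -c "
from jk import *
to([.5818,.0704,.047],-7.7)
t=cap('top');s=cap('scene')
cv2.imwrite('pics/under.png',np.hstack([cv2.resize(t['color'][110:270,160:320,::-1],(400,400)),cv2.resize(s['color'][130:270,210:350,::-1],(400,400))]))
for c,n in((t,'top'),(s,'sc')):
  print(n,[(x[0].tolist()) for x in blobs(c,(20,120,100),(35,255,255),20)[0]])"
```

```text
pos [0.5809 0.0706 0.0529] yaw -7.73 tilt [-0.0015  0.     -1.    ] tool delta mm [0.9 0.1 5.9] len 5.9 rz -0.03 F [-0.2 -0.1 -7.6] gap 0.0213 q [-0.08  0.42  1.7   0.    1.02  1.62] t 8.0
top [[455, 72, 22, 20, 332], [109, 115, 17, 18, 79], [249, 178, 20, 20, 305], [201, 215, 13, 5, 43], [485, 321, 22, 23, 268], [464, 340, 21, 23, 249], [502, 350, 10, 18, 107]]
sc [[85, 114, 21, 27, 276], [108, 118, 18, 17, 212], [241, 211, 20, 15, 209], [278, 222, 15, 11, 112], [402, 277, 25, 19, 159]]
```

View pics/under.png

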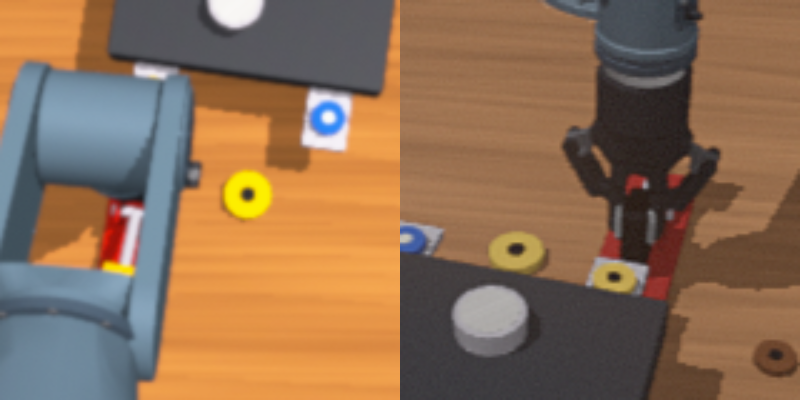

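The yellow mark is undisturbed, at scene (285,227), with the jack nose under its lug. Lowering and letting go.

Call:
drive_tool:
  steps:
    - {"dx": 0.8,"dy": 0,"dz": 3,"rx": 0,"ry": 0,"rz": 0,"jaw": 10}
    - {"dx": 0,"dy": 0,"dz": 3,"rx": 0,"ry": 0,"rz": 0,"jaw": 10}
    - {"dx": 0,"dy": 0,"dz": 0.5,"rx": 0,"ry": 0,"rz": 0,"jaw": 10}
    - {"dx": 0,"dy": 0,"dz": 0,"rx": 0,"ry": 0,"rz": 0,"jaw": 10}
    - {"dx": 0,"dy": 0,"dz": 0,"rx": 0,"ry": 0,"rz": 0,"jaw": 10}

```text
clock: 8.6
eef_pos: [0.5827, 0.0704, 0.047]
orientation: [[0.991, -0.135, 0.0], [-0.135, -0.991, 0.0], [0.0, -0.0, -1.0]]
contact_force: [-2.1, -0.0, -3.3]
finger_gap: 0.021
finger_force: 81.6
```

Call:
drive_tool:
  steps:
    - {"dx": 0,"dy": 0,"dz": 0,"rx": 0,"ry": 0,"rz": 0,"jaw": 85}
    - {"dx": 0,"dy": 0,"dz": 0,"rx": 0,"ry": 0,"rz": 0,"jaw": 85}
    - {"dx": 0,"dy": 0,"dz": 0,"rx": 0,"ry": 0,"rz": 0,"jaw": 85}
    - {"dx": 0,"dy": 0,"dz": 0,"rx": 0,"ry": 0,"rz": 0,"jaw": 85}
    - {"dx": 0,"dy": 0,"dz": 0,"rx": 0,"ry": 0,"rz": 0,"jaw": 85}

```text
clock: 9.1
eef_pos: [0.5828, 0.0703, 0.047]
orientation: [[0.991, -0.135, 0.0], [-0.135, -0.991, -0.0], [0.0, -0.0, -1.0]]
contact_force: [0.1, -0.9, -0.7]
finger_gap: 0.0849
finger_force: 0.0
```

Call:
drive_tool:
  steps:
    - {"dx": 0,"dy": 0,"dz": -15,"rx": 0,"ry": 0,"rz": 0,"jaw": 85}
    - {"dx": 0,"dy": 0,"dz": -25,"rx": 0,"ry": 0,"rz": 0,"jaw": 85}
    - {"dx": 0,"dy": 0,"dz": -25,"rx": 0,"ry": 0,"rz": 0,"jaw": 85}
    - {"dx": 0,"dy": 0,"dz": -25,"rx": 0,"ry": 0,"rz": 0,"jaw": 30}
    - {"dx": -10,"dy": 0,"dz": -10,"rx": 0,"ry": 0,"rz": 0,"jaw": 0}
    - {"dx": -26,"dy": 0,"dz": 0,"rx": 0,"ry": 0,"rz": 0,"jaw": 0}
    - {"dx": -26,"dy": 0,"dz": 0,"rx": 0,"ry": 0,"rz": 0,"jaw": 0}
    - {"dx": -26,"dy": 0,"dz": 0,"rx": 0,"ry": 0,"rz": 0,"jaw": 0}
    - {"dx": -20,"dy": 0,"dz": 0,"rx": 0,"ry": 0,"rz": 0,"jaw": 0}
    - {"dx": 0,"dy": 0,"dz": 0,"rx": 0,"ry": 0,"rz": 0,"jaw": 0}
    - {"dx": 0,"dy": 0,"dz": 0,"rx": 0,"ry": 0,"rz": 0,"jaw": 0}

```text
clock: 10.2
eef_pos: [0.4765, 0.0849, 0.148]
orientation: [[0.991, -0.135, 0.002], [-0.135, -0.991, -0.0], [0.002, -0.0, -1.0]]
contact_force: [0.5, -0.2, 0.5]
finger_gap: 0.0002
finger_force: 0.0
```

```bash
python3 -c "
from jk import *
to([.4746,.0852,.105],-7.7)
t=jack((170,270,120,320));s=cap('scene')
cv2.imwrite('pics/set.png',np.hstack([cv2.resize(t['color'][110:270,160:320,::-1],(400,400)),cv2.resize(s['color'][100:270,210:380,::-1],(400,400))]))
for c,n in((t,'top'),(s,'sc')):
  print(n,[(x[0].tolist()) for x in blobs(c,(20,120,100),(35,255,255),20)[0]])"
```

```text
pos [0.4765 0.0849 0.148 ] yaw -7.73 tilt [ 2.5e-03 -2.0e-04 -1.0e+00] tool delta mm [-2.  -0.1 43. ] len 43.1 rz -0.03 F [ 0.5 -0.2  0.5] gap 0.0002 q [-0.07  0.07  1.91 -0.    1.16  1.64] t 10.2
rect [0.0703 0.1873] ctr [0.595  0.0677] yaw -7.62 post [0.6099 0.0657] saddle [0.6942 0.0544]
grey [211 136  21  24 259] [0.6663 0.0586 0.048 ]
grey [170 213  36  12 267] [0.4831 0.1428 0.048 ]
grey [170 247  41  73 347] [0.293  0.1233 0.048 ]
top [[455, 72, 21, 20, 328], [109, 115, 17, 18, 78], [214, 141, 14, 13, 139], [249, 178, 20, 20, 305], [485, 321, 22, 21, 247], [464, 340, 21, 23, 241], [502, 350, 10, 16, 94]]
sc [[85, 114, 21, 27, 272], [107, 118, 19, 17, 211], [293, 166, 18, 16, 230], [241, 211, 20, 15, 208], [278, 222, 15, 11, 110], [402, 277, 25, 19, 158]]
```

View pics/set.png

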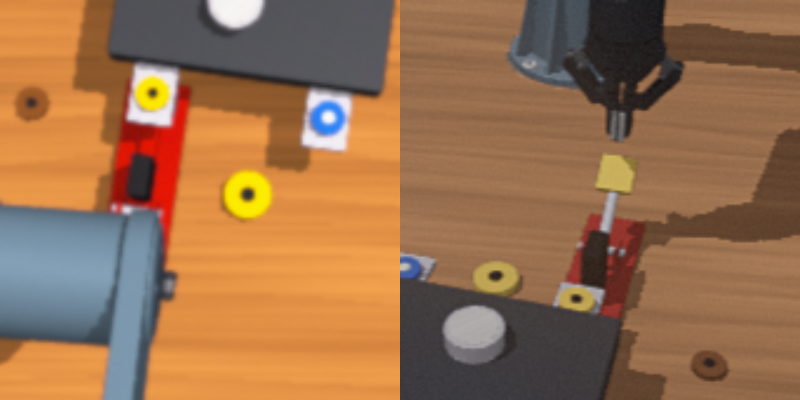

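The jack stands square under the yellow lug. From the top view its nose puts the saddle at (0.663, 0.059), against the mark at (0.663, 0.058). The fingers are shut above the pad, which is at scene (301,174). Next is the trial stroke.

Call:
drive_tool:
  steps:
    - {"dx": -2,"dy": 0,"dz": 20,"rx": 0,"ry": 0,"rz": 0,"jaw": 0}
    - {"dx": 0,"dy": 0,"dz": 18,"rx": 0,"ry": 0,"rz": 0,"jaw": 0}
    - {"dx": 0,"dy": 0,"dz": 5,"rx": 0,"ry": 0,"rz": 0,"jaw": 0}
    - {"dx": -3.3,"dy": 0,"dz": 5,"rx": 0,"ry": 0,"rz": 0,"jaw": 0}
    - {"dx": -2.9,"dy": 0,"dz": 5,"rx": 0,"ry": 0,"rz": 0,"jaw": 0}
    - {"dx": -2.6,"dy": 0,"dz": 5.5,"rx": 0,"ry": 0,"rz": 0,"jaw": 0}
    - {"dx": -2.2,"dy": 0,"dz": 5.5,"rx": 0,"ry": 0,"rz": 0,"jaw": 0}
    - {"dx": 0,"dy": 0,"dz": 0,"rx": 0,"ry": 0,"rz": 0,"jaw": 0}

```text
clock: 11.1
eef_pos: [0.4626, 0.0866, 0.0824]
orientation: [[0.991, -0.135, 0.0], [-0.135, -0.991, -0.0], [0.0, 0.0, -1.0]]
contact_force: [0.2, -0.7, 3.4]
finger_gap: 0.0
finger_force: 1.7
```

Call:
drive_tool:
  steps:
    - {"dx": -2,"dy": 0,"dz": 5.5,"rx": 0,"ry": 0,"rz": 0,"jaw": 0}
    - {"dx": -1.6,"dy": 0,"dz": 5.5,"rx": 0,"ry": 0,"rz": 0,"jaw": 0}
    - {"dx": -1.2,"dy": 0,"dz": 5,"rx": 0,"ry": 0,"rz": 0,"jaw": 0}
    - {"dx": -1,"dy": 0,"dz": 4,"rx": 0,"ry": 0,"rz": 0,"jaw": 0}
    - {"dx": 0,"dy": 0,"dz": 0,"rx": 0,"ry": 0,"rz": 0,"jaw": 0}
    - {"dx": 0,"dy": 0,"dz": 0,"rx": 0,"ry": 0,"rz": 0,"jaw": 0}

```text
clock: 11.7
eef_pos: [0.4578, 0.0874, 0.0646]
orientation: [[0.991, -0.134, 0.001], [-0.134, -0.991, -0.0], [0.001, 0.0, -1.0]]
contact_force: [-6.1, -1.7, 20.8]
finger_gap: -0.0002
finger_force: 10.0
```

Call:
drive_tool:
  steps:
    - {"dx": -0.5,"dy": 0,"dz": 3,"rx": 0,"ry": 0,"rz": 0,"jaw": 0}
    - {"dx": -0.3,"dy": 0,"dz": 3,"rx": 0,"ry": 0,"rz": 0,"jaw": 0}
    - {"dx": 0,"dy": 0,"dz": 1,"rx": 0,"ry": 0,"rz": 0,"jaw": 0}
    - {"dx": 0,"dy": 0,"dz": 0,"rx": 0,"ry": 0,"rz": 0,"jaw": 0}
    - {"dx": 0,"dy": 0,"dz": 0,"rx": 0,"ry": 0,"rz": 0,"jaw": 0}

```text
clock: 12.2
eef_pos: [0.4565, 0.0876, 0.0575]
orientation: [[0.991, -0.134, 0.0], [-0.134, -0.991, -0.0], [0.0, 0.0, -1.0]]
contact_force: [-7.7, -1.5, 21.6]
finger_gap: 0.0003
finger_force: 10.4
```

Call:
drive_tool:
  steps:
    - {"dx": -0.5,"dy": 0,"dz": 0.7,"rx": 0,"ry": 0,"rz": 0,"jaw": 0}
    - {"dx": 0,"dy": 0,"dz": 0,"rx": 0,"ry": 0,"rz": 0,"jaw": 0}
    - {"dx": 0,"dy": 0,"dz": 0,"rx": 0,"ry": 0,"rz": 0,"jaw": 0}

```text
clock: 12.5
eef_pos: [0.4564, 0.0876, 0.057]
orientation: [[0.991, -0.134, 0.001], [-0.134, -0.991, -0.0], [0.001, 0.0, -1.0]]
contact_force: [-7.4, -1.5, 21.0]
finger_gap: 0.0002
finger_force: 10.4
```

Call:
drive_tool:
  steps:
    - {"dx": 0,"dy": 0,"dz": 0.5,"rx": 0,"ry": 0,"rz": 0,"jaw": 0}
    - {"dx": 0,"dy": 0,"dz": 0,"rx": 0,"ry": 0,"rz": 0,"jaw": 0}
    - {"dx": 0,"dy": 0,"dz": 0,"rx": 0,"ry": 0,"rz": 0,"jaw": 0}

```text
clock: 12.8
eef_pos: [0.4564, 0.0876, 0.0568]
orientation: [[0.991, -0.134, 0.001], [-0.134, -0.991, -0.0], [0.001, 0.0, -1.0]]
contact_force: [-9.0, -1.6, 25.0]
finger_gap: 0.0001
finger_force: 12.4
```

Call:
drive_tool:
  steps:
    - {"dx": 0,"dy": 0,"dz": 0.7,"rx": 0,"ry": 0,"rz": 0,"jaw": 0}
    - {"dx": 0,"dy": 0,"dz": 0,"rx": 0,"ry": 0,"rz": 0,"jaw": 0}
    - {"dx": 0,"dy": 0,"dz": 0,"rx": 0,"ry": 0,"rz": 0,"jaw": 0}

```text
clock: 13.1
eef_pos: [0.4564, 0.0876, 0.0566]
orientation: [[0.991, -0.134, 0.001], [-0.134, -0.991, -0.0], [0.001, 0.0, -1.0]]
contact_force: [-10.1, -1.5, 30.4]
finger_gap: -0.0001
finger_force: 15.2
```

```bash
python3 -c "
from jk import *
to([.4566,.0876,.057],-7.7)
t=cap('top');s=cap('scene')
cv2.imwrite('pics/down.png',np.hstack([cv2.resize(t['color'][110:270,160:320,::-1],(400,400)),cv2.resize(s['color'][130:270,210:350,::-1],(400,400))]))
for c,n,w in((t,'top',(214,141)),(s,'sc',(278,222))):
  print(n,[(x[0].tolist(),x[1]) for x in blobs(c,(20,120,100),(35,255,255),20)[0] if abs(x[0][0]-w[0])<12])"
```

```text
pos [0.4564 0.0876 0.0566] yaw -7.71 tilt [ 7.e-04  3.e-04 -1.e+00] tool delta mm [ 0.2 -0.  -0.4] len 0.5 rz -0.01 F [-10.1  -1.5  30.4] gap -0.0001 q [-0.07  0.18  2.01 -0.    0.95  1.64] t 13.1
top [([213, 140, 15, 13, 142], array([220.1, 145.9]))]
sc [([278, 219, 15, 11, 121], array([284.8, 224.2]))]
```

View pics/down.png

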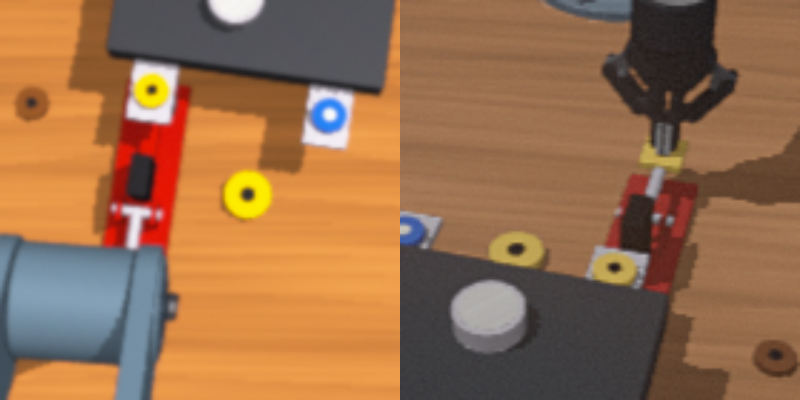

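The handle is at its stop and the plate has risen: the mark went from row 227 to 224 in the scene view. Now back up along the same arc until clear of the pad.

Call:
drive_tool:
  steps:
    - {"dx": 0.5,"dy": 0,"dz": -4,"rx": 0,"ry": 0,"rz": 0,"jaw": 0}
    - {"dx": 0.8,"dy": 0,"dz": -4,"rx": 0,"ry": 0,"rz": 0,"jaw": 0}
    - {"dx": 1.2,"dy": 0,"dz": -5,"rx": 0,"ry": 0,"rz": 0,"jaw": 0}
    - {"dx": 1.6,"dy": 0,"dz": -5.5,"rx": 0,"ry": 0,"rz": 0,"jaw": 0}
    - {"dx": 2,"dy": 0,"dz": -5.5,"rx": 0,"ry": 0,"rz": 0,"jaw": 0}
    - {"dx": 2.2,"dy": 0,"dz": -5.5,"rx": 0,"ry": 0,"rz": 0,"jaw": 0}
    - {"dx": 2.6,"dy": 0,"dz": -5.5,"rx": 0,"ry": 0,"rz": 0,"jaw": 0}
    - {"dx": 2.9,"dy": 0,"dz": -5.5,"rx": 0,"ry": 0,"rz": 0,"jaw": 0}
    - {"dx": 3.3,"dy": 0,"dz": -6,"rx": 0,"ry": 0,"rz": 0,"jaw": 0}
    - {"dx": 0,"dy": 0,"dz": -10,"rx": 0,"ry": 0,"rz": 0,"jaw": 0}
    - {"dx": 0,"dy": 0,"dz": -10,"rx": 0,"ry": 0,"rz": 0,"jaw": 0}
    - {"dx": 0,"dy": 0,"dz": -10,"rx": 0,"ry": 0,"rz": 0,"jaw": 0}

```text
clock: 14.4
eef_pos: [0.4721, 0.0854, 0.1309]
orientation: [[0.991, -0.135, -0.001], [-0.135, -0.991, 0.0], [-0.001, -0.0, -1.0]]
contact_force: [-0.4, -0.0, -0.1]
finger_gap: -0.0003
finger_force: 0.0
```

Call:
drive_tool:
  steps:
    - {"dx": 0,"dy": 0,"dz": 0,"rx": 0,"ry": 0,"rz": 0,"jaw": 0}
    - {"dx": 0,"dy": 0,"dz": 0,"rx": 0,"ry": 0,"rz": 0,"jaw": 0}
    - {"dx": 0,"dy": 0,"dz": 0,"rx": 0,"ry": 0,"rz": 0,"jaw": 0}
    - {"dx": 0,"dy": 0,"dz": 0,"rx": 0,"ry": 0,"rz": 0,"jaw": 0}
    - {"dx": 0,"dy": 0,"dz": 0,"rx": 0,"ry": 0,"rz": 0,"jaw": 0}

```text
clock: 14.9
eef_pos: [0.4723, 0.0853, 0.13]
orientation: [[0.991, -0.135, -0.001], [-0.135, -0.991, 0.0], [-0.001, 0.0, -1.0]]
contact_force: [0.3, -0.5, -0.3]
finger_gap: -0.0
finger_force: 0.0
```

```bash
python3 -c "
from jk import *
to([.4746,.0852,.110],-7.7)
t=jack((170,270,120,320));s=cap('scene')
for c,n in((t,'top'),(s,'sc')):
  print(n,[(x[0].tolist(),x[1]) for x in blobs(c,(20,120,100),(35,255,255),20)[0] if 200<x[0][0]<320])"
```

```text
pos [0.4723 0.0853 0.13  ] yaw -7.74 tilt [-8.e-04  0.e+00 -1.e+00] tool delta mm [ 2.3 -0.2 20. ] len 20.1 rz -0.04 F [ 0.3 -0.5 -0.3] gap -0.0 q [-0.07  0.09  1.93  0.    1.12  1.64] t 14.9
rect [0.0703 0.1794] ctr [0.599  0.0671] yaw -7.62 post [0.6138 0.0651] saddle [0.6981 0.0539]
grey [211 136  21  24 258] [0.6662 0.0587 0.048 ]
grey [170 214  37  14 259] [0.478  0.1407 0.048 ]
grey [170 249  37  71 268] [0.2836 0.1279 0.048 ]
top [([214, 141, 14, 13, 139], array([220.4, 147.2])), ([249, 178, 20, 20, 304], array([258.7, 187.4]))]
sc [([293, 165, 18, 17, 229], array([301.5, 173.4])), ([241, 211, 20, 15, 208], array([250.5, 218.1])), ([278, 222, 15, 11, 109], array([284.8, 227.2]))]
```

The trial stroke is complete: pad, mark and jack are all back where they were. Second press.

Call:
drive_tool:
  steps:
    - {"dx": 1,"dy": 0,"dz": 10,"rx": 0,"ry": 0,"rz": 0,"jaw": 0}
    - {"dx": 0,"dy": 0,"dz": 10,"rx": 0,"ry": 0,"rz": 0,"jaw": 0}
    - {"dx": 0,"dy": 0,"dz": 10,"rx": 0,"ry": 0,"rz": 0,"jaw": 0}
    - {"dx": -3.5,"dy": 0,"dz": 6,"rx": 0,"ry": 0,"rz": 0,"jaw": 0}
    - {"dx": -3,"dy": 0,"dz": 5.5,"rx": 0,"ry": 0,"rz": 0,"jaw": 0}
    - {"dx": -2.8,"dy": 0,"dz": 5.5,"rx": 0,"ry": 0,"rz": 0,"jaw": 0}
    - {"dx": -2.4,"dy": 0,"dz": 5.5,"rx": 0,"ry": 0,"rz": 0,"jaw": 0}
    - {"dx": -2.2,"dy": 0,"dz": 5.5,"rx": 0,"ry": 0,"rz": 0,"jaw": 0}
    - {"dx": -1.8,"dy": 0,"dz": 5.5,"rx": 0,"ry": 0,"rz": 0,"jaw": 0}
    - {"dx": -1.4,"dy": 0,"dz": 5,"rx": 0,"ry": 0,"rz": 0,"jaw": 0}
    - {"dx": -1,"dy": 0,"dz": 3,"rx": 0,"ry": 0,"rz": 0,"jaw": 0}
    - {"dx": -0.5,"dy": 0,"dz": 2.5,"rx": 0,"ry": 0,"rz": 0,"jaw": 0}

```text
clock: 16.2
eef_pos: [0.4581, 0.0873, 0.0589]
orientation: [[0.991, -0.135, 0.006], [-0.135, -0.991, -0.001], [0.006, 0.0, -1.0]]
contact_force: [0.3, -1.5, 19.6]
finger_gap: -0.0002
finger_force: 10.2
```

Call:
drive_tool:
  steps:
    - {"dx": -0.5,"dy": 0,"dz": 1.5,"rx": 0,"ry": 0,"rz": 0,"jaw": 0}
    - {"dx": 0,"dy": 0,"dz": 0.5,"rx": 0,"ry": 0,"rz": 0,"jaw": 0}
    - {"dx": 0,"dy": 0,"dz": 0,"rx": 0,"ry": 0,"rz": 0,"jaw": 0}
    - {"dx": 0,"dy": 0,"dz": 0,"rx": 0,"ry": 0,"rz": 0,"jaw": 0}
    - {"dx": 0,"dy": 0,"dz": 0,"rx": 0,"ry": 0,"rz": 0,"jaw": 0}

```text
clock: 16.7
eef_pos: [0.4579, 0.0873, 0.0572]
orientation: [[0.991, -0.134, 0.007], [-0.134, -0.991, -0.001], [0.007, 0.0, -1.0]]
contact_force: [-0.1, -1.4, 20.1]
finger_gap: -0.0002
finger_force: 10.2
```

Call:
drive_tool:
  steps:
    - {"dx": 0,"dy": 0,"dz": 0.8,"rx": 0,"ry": 0,"rz": 0,"jaw": 0}
    - {"dx": 0,"dy": 0,"dz": 0.4,"rx": 0,"ry": 0,"rz": 0,"jaw": 0}
    - {"dx": 0,"dy": 0,"dz": 0,"rx": 0,"ry": 0,"rz": 0,"jaw": 0}
    - {"dx": 0,"dy": 0,"dz": 0,"rx": 0,"ry": 0,"rz": 0,"jaw": 0}

```text
clock: 17.1
eef_pos: [0.4578, 0.0873, 0.0566]
orientation: [[0.991, -0.134, 0.006], [-0.134, -0.991, -0.001], [0.006, 0.0, -1.0]]
contact_force: [-3.3, -2.1, 28.2]
finger_gap: 0.0002
finger_force: 14.2
```

Call:
drive_tool:
  steps:
    - {"dx": 0,"dy": 0,"dz": 0.3,"rx": 0,"ry": 0,"rz": 0,"jaw": 0}
    - {"dx": 0,"dy": 0,"dz": 0,"rx": 0,"ry": 0,"rz": 0,"jaw": 0}
    - {"dx": 0,"dy": 0,"dz": 0,"rx": 0,"ry": 0,"rz": 0,"jaw": 0}
    - {"dx": 0,"dy": 0,"dz": 0,"rx": 0,"ry": 0,"rz": 0,"jaw": 0}
    - {"dx": 0,"dy": 0,"dz": 0,"rx": 0,"ry": 0,"rz": 0,"jaw": 0}

```text
clock: 17.6
eef_pos: [0.4579, 0.0873, 0.0565]
orientation: [[0.991, -0.134, 0.006], [-0.134, -0.991, -0.001], [0.006, 0.0, -1.0]]
contact_force: [-3.8, -2.2, 30.8]
finger_gap: 0.0
finger_force: 15.3
```

```bash
python3 -c "
from jk import *
to([.4566,.0876,.057],-7.7)
t=jack((170,270,120,320));s=cap('scene')
for c,n in((t,'top'),(s,'sc')):
  print(n,[(x[0].tolist(),x[1]) for x in blobs(c,(20,120,100),(35,255,255),20)[0] if 200<x[0][0]<320])
print(ctrl.sense()['contact_force'])
print(ctrl.close_job())"
```

```text
pos [0.4579 0.0873 0.0565] yaw -7.72 tilt [ 6.4e-03  2.0e-04 -1.0e+00] tool delta mm [-1.3 -0.1 -0.5] len 1.4 rz -0.02 F [-3.8 -2.2 30.8] gap 0.0 q [-0.07  0.18  2.01 -0.    0.94  1.64] t 17.6
rect [0.0703 0.1835] ctr [0.5969 0.0674] yaw -7.62 post [0.6118 0.0654] saddle [0.696  0.0541]
grey [210 134  22  26 266] [0.6686 0.0592 0.048 ]
grey [209 192  11  19 107] [0.5323 0.0763 0.048 ]
grey [170 225  39  12 253] [0.4533 0.138  0.048 ]
grey [170 255  40  53 200] [0.301  0.1167 0.048 ]
top [([213, 140, 15, 13, 142], array([220.1, 145.9])), ([249, 178, 20, 20, 305], array([258.7, 187.4]))]
sc [([294, 179, 16, 12, 102], array([301.6, 184.9])), ([241, 211, 20, 13, 174], array([250.7, 217.1])), ([278, 219, 15, 11, 121], array([284.8, 224.2]))]
[-3.36895138 -0.69062635 29.26928665]
the job is handed in; nothing more can be done
None
```

The job is handed in at 17.6 s: the jack's saddle is within about 1 mm of the yellow-marked lug's lift point by camera, one full trial stroke is done, and the handle is now held at its stop with about 30 N, the plate raised.

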